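# Bring a glass filter standard into the photometer's beam

## Task

Check the bench photometer with its glass filter standard: take the tall square metal filter holder (not the stoppered glass cell) out of the little white stand, set it upright and fully down in the empty rear well of the sample carriage with its windows facing left and right along the light beam, let go of it and swing the compartment lid shut. Then pull the carriage's rod straight out by its round knob to the mark, 36 mm out from home, which brings the filter into the beam, and finish there still holding the knob against the return spring, not letting go. The blank stays seated in the front well and the glass cell stays in the stand.

Things in the scene. Friction and masses are not known exactly. Their poses are not given: they have to be found in the camera images.
- photometer: Cream and beige bench photometer, fixed. Origin on the bench under the middle of its sample compartment; x to its back, y to its left, z up. Case x -90 (front) to 250 mm, y -105 to 300. Deck 104 mm high; compartment opening x -75 to 70, y -75 to 62. Housing left of it (y over 90) 165 mm high, lamp house behind (x over 92) 148 high. The light beam crosses along y at x = 10 mm.
- carriage (a joint): Travel of the two-well carriage and its 10 mm steel pull rod, m: 0 = home (sprung), growing as the rod is pulled to the photometer's front (-x); end stop 0.055. At 0.036 the mark, a black ring round the rod, comes level with the front of the steel bushing and the rear well is in the beam. The spring pulls back with 4 N at home, 8 N at the mark; let go, the rod slides home.
- pull_rod: Round aluminium knob on the end of the pull rod, 24 mm in diameter and 22 mm long, its axis along the photometer's x; origin at its centre, 78 mm above the bench and at home 46 mm in front of the photometer's front face. Moves with the carriage; same axes as the photometer.
- rear_well (a point): Centre of the floor of the carriage's rear well (the empty one, farther from the knob); same axes as the photometer; it moves with the carriage. The well is square, 15 mm wide, 26 mm deep; its top 5 mm flares to a mouth 21 mm wide, level with the deck.
- front_well (a point): Centre of the floor of the front well, 36 mm nearer the knob and otherwise the same; the blank stands in it.
- lid (a joint): Hinge angle of the beige compartment lid, rad: 0 = shut on the deck, 2.0 = open on its stop (start), leaning to the right past the upright. The hinge runs along the photometer's x on the right (-y) of the compartment. It swings freely with a damper: pushed up and over to the left past about 1.2 it falls shut by its own weight in one or two seconds.
- lid_edge (a point): Middle of the lid's free edge, on its outside corner: the lid is a hollow hood 158 mm long (along x), 155 mm from hinge to free edge and 45 mm deep; shut, its top lies 149 mm above the bench. Open, the hood's flat outer face looks to the right (-y).
- lid_hinge (a point): Middle of the hinge line, 104 mm above the bench, at x = 0, y = -85 mm of the photometer.
- filter_center (a point): Centre (half-way up) of the filter standard: square aluminium holder 12.5 by 12.5 by 60 mm, upright, z up along it; its dark grey glass windows, in the lower part, face its own +y and -y. The top 22 mm is solid metal, to be gripped. 25 to 45 g.
- stand: White plastic stand, fixed, 90 (x) by 36 (y) by 34 mm high, origin under its middle. Two square wells at x = -22 and +22 mm, 26 mm deep (floors 8 mm above the bench); the filter and the cell stand in them, in either place, 34 mm showing.
- cell_center (a point): Centre of the stoppered glass cell, not to be used: 12.5 mm square glass 44 mm high with a round white stopper 15 mm in diameter, 61 mm in all; this point is 30 mm above its foot.
- blank_center (a point): Centre of the blank, an empty metal holder 12.5 by 12.5 by 48 mm standing in the carriage's front well.

How it is judged (in metres and radians):
On the way, in this order (a step that is already met when the one before it is completed fails the run):
1. the filter stands let go, fully down in the rear well (horizontal distance between filter_center and rear_well below 0.004 m and z of filter_center in the frame of rear_well below 0.034 m and angle between filter_center's own z axis and vertical below 0.15 rad and contact force between the fingers and filter below 0.1 N), for 0.2 s.
2. the lid is shut over it (value of joint lid below 0.06 rad), for 0.2 s.
3. the rod is drawn out to the mark (value of joint carriage between 0.032 and 0.04 m and value of joint lid below 0.06 rad), for 0.3 s.
At the end, for the whole second after the job is handed in: Fingers hold the knob (over 2 N), rod still at 36 mm, 4 mm either way; lid shut (under 0.06 rad); filter upright, fully down in the rear well (4 mm), windows along the beam (0.3 rad); blank still seated in the front well; glass cell still in the stand (moved under 10 mm) (all of step 3 and velocity of joint carriage between -0.01 and 0.01 m/s and contact force between the fingers and pull_rod above 2 N and horizontal distance between filter_center and rear_well below 0.004 m and z of filter_center in the frame of rear_well between 0.026 and 0.034 m and angle between each of filter_center, blank_center's own z axis and vertical below 0.15 rad and angle between the y axis of filter_center and the y axis of photometer, either way round below 0.3 rad and horizontal distance between blank_center and front_well below 0.004 m and z of blank_center in the frame of front_well below 0.028 m and distance of cell_center from where it was at the start of the episode below 0.01 m); the arm keeps its last pose, push and grip.
It fails at once if the filter is dropped or knocked over (angle between filter_center's own z axis and vertical above 0.7 rad).
It fails at once if the glass cell is pulled out of the stand or knocked over (distance of cell_center from where it was at the start of the episode above 0.02 m).
It also fails if it takes over 64 s, if anything falls off the work surface, if the arm or the gripper's body presses on something with over 40 N, if the wrist force passes 120 N, or if a joint passes its speed limit or range.

## Robot

A 6-joint arm with a two-finger parallel gripper is mounted at the origin on the work surface. World frame = base frame: x ahead of the robot, y to its left, z up, the work surface at z = 0. Lengths are in mm, angles in degrees, forces in N, time in s.
With the tool pointing down it reaches from about 300 to 850 mm from the base axis. Payload 4.2 kg.
Tool frame: the origin (TCP) lies between the finger pads; the fingertips stand 22 mm ahead of it and the grasp point (between the pads) lies 3 mm ahead of it (env.finger_overhang is the distance from the TCP to the fingertips, in mm); z points along the fingers, y is the line along which they close (so a half turn about z gives the same grasp; the last joint's range is limited). The gripper opens to 91 mm and grips with 3 to 60 N. Pads are 32 mm wide; open, the fingers measure 118 mm over their backs; the gripper's body (76 mm by 178 mm) begins 60 mm behind the grasp point.
Start: joints at [-64.859, 18.312, 89.639, -0, 72.044, -1.146], TCP at [254.656, -515.549, 235.976] pointing down, gripper open.
Joint ranges: [-177.97, 177.97], [-48.28, 115.42], [12.27, 149.76], [-77.06, 257.06], [2.81, 150.46], [-146.56, 146.56]. Speed limits (degrees/s): [147.25, 147.25, 180, 180, 180, 180].

## Interface

Orientations are given as [roll, pitch, yaw] about the fixed x, y, z axes, in that order (R = Rz(yaw) Ry(pitch) Rx(roll)).
In Python, from workcell import state, cams, ticket, look_for, outline_of, env gives the robot as it stands.
- The arm moves only by the tool servo_tool, never from a script. Its argument "steps" is a list of rows, each a list of 3 entries, a list of its own where there are three numbers: the closure in counts, from 0 (fully open) to 255 (shut), then the shift along the tool's x, y, z in mm, then the turn, a rotation vector about the tool's x, y, z in rad. A call has exactly 10 rows; each row shifts and turns the commanded pose from where the row before left it, along the tool's axes as they then stand; what a row does not reach is not made up. A row lasts 1/10 s, in which the tool goes at most 50 mm and 8.59 degrees, less where a joint would pass 70% of its speed; a pose out of reach is approached as far as the arm can. A call with a gripper value outside its range is refused whole. The fingers move at their own pace and stop on an object; "squeeze" is the grip in N (left out, the last holds). Time passes only in rows, so rows that do not move let the fingers close, or fill a call up. It gives the time, the measured TCP pose, the force, the opening and the grip force at its end, in the units of the state.
- state(): the state, without advancing time (a new reading comes with each control period).
- cams.grab_frame(name): name is "scene" or "side" or "wrist"; returns a dict with "color" (480x640x3 uint8, red, green, blue), "z_map" (480x640 float32, mm along the optical axis (not along the pixel's ray), 0 where there is no reading), "fovy" (degrees; the focal length in pixels is half the picture's height over the tangent of half this angle, whatever the lens; pixels are square), "cx", "cy" (the principal point, pixels), "eye" and "rotation" of the camera in the world; the wrist camera has in their place "tool_from_camera" (4x4, takes a point from camera to tool coordinates, whose origin is the TCP and whose axes are the flange's). Camera axes: x right, y up, looking along -z (the intrinsics and any distortion apply to the point x, -y, -z); pixel columns grow to the right and rows downward; lengths in mm; the calibration is good to about 2 mm. The wrist camera is an equidistant fisheye: a pixel r from the principal point sees the ray r / f radians off the axis. A picture is of the moment at which its call begins: read the wrist's pose just before it.
- ticket.job_done(): hands the job in; it is judged then, once.
Trained networks look in a picture, given as the dict that the camera call returned (one of the last four; its "shot" number tells which), for a name from the list of things; names that differ only in an ending like _2 or _b are one class to them, and where a whole thing is asked for, a point or a joint stands for the part that bears it (a point fixed in the world has none). Each returns a list of dicts, best first, with "confidence" (0 to 1); they miss things now and then, are a little off and sometimes report something else, mostly with a low value. They report only what shows in the picture. A call takes as long as a camera call.
- look_for(picture, thing): "at" ([column, row] in pixels, amid what is visible of it).
- outline_of(picture, thing): "pixels" (480x640 bool, what is visible of it) and "at" ([column, row] in pixels, amid what is visible of it).
The state is a dict: "time_s": time; "qpos": joint angles; "qvel": joint speeds; "effort": joint torques, N m; "ee_pos": TCP position; "ee_rot": TCP orientation; "force": force on the tool from outside, world axes, zero at the start; "torque": the same for the moment, N m; "gripper_width": finger opening in mm; "gripper_force": force on a finger pad.
Only numpy, scipy, OpenCV 4.12 (cv2) and the standard library are available. Lean on these libraries where they do the work, as an engineer would, in place of code of your own. Each camera call takes 0.05 s, during which the arm holds its last target. There are 200 camera calls.

## Working session

There is one attempt and no reset: what is moved stays moved. The work goes in short steps, Python scripts to look and compute and a tool call to move; the robot and the scene stay as the last step left them, time stands still between calls to the robot, and variables do not carry over. Pictures are saved under pics/ and viewed, at most 10 in all, crops included, and the job is handed in when it is done.

Besides the shell and the picture viewer there is one more tool, called after "Emit:" by a JSON object that holds its "op" and its "data". servo_tool: Moves the arm, as the interface text tells. Its arguments: {"type":"object","properties":{"steps":{"type":"array","items":{"type":"array"}},"squeeze":{"type":"number"}},"required":["steps"]}

```bash
ls; mkdir -p pics; cat > h.py <<'E'
import numpy as np, cv2
from scipy.spatial.transform import Rotation as R
from workcell import state, cams, ticket, look_for, outline_of, env
def f_of(p): return 240/np.tan(np.radians(p["fovy"]/2))
def cloud(p):
    f=f_of(p); z=p["z_map"]; v,u=np.mgrid[0:480,0:640]
    c=np.stack([(u-p["cx"])/f*z,-(v-p["cy"])/f*z,-z],-1)
    return c@np.array(p["rotation"]).T+np.array(p["eye"])
def proj(p,X):
    c=(np.atleast_2d(X)-p["eye"])@np.array(p["rotation"]); f=f_of(p)
    return np.c_[p["cx"]+f*c[:,0]/-c[:,2],p["cy"]-f*c[:,1]/-c[:,2]]
def save(n,a): cv2.imwrite("pics/"+n,a[...,::-1])
E
python3 - <<'E'
from h import *
s=state(); print(s)
ims=[]
for n in ("scene","side"):
    p=cams.grab_frame(n); print(n,p["fovy"],p["eye"],np.round(p["rotation"],3).tolist(),p["cx"],p["cy"],[k for k in p])
    save(n+"0.png",p["color"]); np.savez(n+"0.npz",c=p["color"],z=p["z_map"])
    C=cloud(p)
    for t in ("photometer","pull_rod","lid","stand","filter_center","cell_center","blank_center"):
        for o in outline_of(p,t)[:2]:
            m=o["pixels"]&(p["z_map"]>0); X=C[m]
            print(t,round(o["confidence"],2),np.round(o["at"]),m.sum(),np.round(np.median(X,0)) if len(X) else 0, np.round(np.percentile(X,[2,98],axis=0)).tolist() if len(X) else 0)
E
```

```text
pics
{'time_s': 0.0, 'qpos': array([-6.48615101e+01,  1.83522251e+01,  8.97050564e+01, -1.46207042e-03,
        7.20437150e+01, -1.14585872e+00]), 'qvel': array([ 0.03591757, -0.0261976 ,  0.07722904,  0.01072351,  0.10720226,
       -0.02637265]), 'effort': array([ 2.58531574e-03, -4.12452221e+01, -2.31975460e+01,  7.29768584e-02,
        4.56742477e-02, -1.40388420e-04]), 'ee_pos': array([ 254.42624749, -515.14025663,  235.12353521]), 'ee_rot': array([-1.79898996e+02, -6.29912264e-04,  2.62848001e+01]), 'force': array([-0.19019523,  0.29230349, -0.13699003]), 'torque': array([-0.01963162,  0.0056553 , -0.04639948]), 'gripper_force': 0.0, 'gripper_width': 91.26381355743654}
scene 48.04754693382708 [1082.92742374  504.04604248  833.52732402] [44.735, 0.057, 125.963] 311.76538478488624 236.54907030525231 ['color', 'z_map', 'fovy', 'cx', 'cy', 'eye', 'rotation', 'shot']Traceback (most recent call last):
  File "<stdin>", line 7, in <module>
  File "h.py", line 8, in cloud
    return c@np.array(p["rotation"]).T+np.array(p["eye"])
           ~~~~~~~~~~~~~~~~~~~~~~~~~~~^~~~~~~~~~~~~~~~~~~
ValueError: operands could not be broadcast together with shapes (480,640) (3,)
```

```bash
sed -i 's/np.array(p\["rotation"\])/rot(p)/' h.py; sed -i '4i def rot(p): return R.from_euler("xyz",p["rotation"],degrees=True).as_matrix()' h.py
python3 - <<'E'
from h import *
for n in ("scene","side"):
    p=cams.grab_frame(n); print(n,p["fovy"],p["eye"],p["rotation"])
    save(n+"0.png",p["color"]); np.savez(n+"0.npz",**p)
    C=cloud(p)
    for t in ("photometer","pull_rod","lid","stand","filter_center","cell_center","blank_center"):
        for o in outline_of(p,t)[:2]:
            m=o["pixels"]&(p["z_map"]>0); X=C[m]
            print(t,round(o["confidence"],2),np.round(o["at"]),m.sum(),np.round(np.median(X,0)) if len(X) else 0, np.round(np.percentile(X,[2,98],axis=0)).tolist() if len(X) else 0)
E
```

```text
scene 48.04754693382708 [1082.92742374  504.04604248  833.52732402] [4.47349929e+01 5.72949618e-02 1.25962632e+02]
photometer 0.85 [193. 291.] 49272 [734.  28. 149.] [[525.0, -278.0, 24.0], [866.0, 193.0, 213.0]]
pull_rod 0.87 [198. 240.] 1109 [631. -98.  96.] [[464.0, -128.0, 74.0], [671.0, -86.0, 106.0]]
lid 0.9 [144. 175.] 6523 [ 598. -257.  165.] [[524.0, -288.0, 92.0], [681.0, -210.0, 244.0]]
stand 0.92 [407. 269.] 686 [397. 245.  32.] [[326.0, 217.0, 0.0], [420.0, 262.0, 37.0]]
filter_center 0.58 [419. 244.] 100 [355. 236.  58.] [[343.0, 230.0, 34.0], [359.0, 241.0, 70.0]]
cell_center 0.52 [408. 260.] 131 [398. 244.  52.] [[388.0, 236.0, 31.0], [403.0, 249.0, 71.0]]
cell_center 0.4 [417. 245.] 105 [356. 236.  58.] [[345.0, 230.0, 30.0], [359.0, 242.0, 70.0]]
blank_center 0.66 [196. 228.] 110 [ 620. -103.  117.] [[612.0, -113.0, 96.0], [625.0, -99.0, 128.0]]
side 51.91666598827371 [418.13466461 639.72016563 520.41565072] [  55.0129478     1.03783752 -171.71679425]
photometer 0.75 [214. 237.] 56454 [659. 122. 140.] [[520.0, -282.0, 18.0], [852.0, 194.0, 213.0]]
photometer 0.57 [407. 401.] 2751 [371. 250.  31.] [[326.0, 219.0, -0.0], [415.0, 262.0, 35.0]]
pull_rod 0.86 [338. 207.] 507 [ 499. -101.   80.] [[459.0, -223.0, -1.0], [599.0, -89.0, 103.0]]
lid 0.64 [294. 123.] 7037 [ 604. -261.  165.] [[521.0, -292.0, 96.0], [678.0, -213.0, 243.0]]
filter_center 0.59 [428. 378.] 389 [350. 237.  53.] [[342.0, 227.0, 24.0], [357.0, 241.0, 68.0]]
filter_center 0.23 [340. 207.] 379 [ 494. -100.   80.] [[460.0, -223.0, -1.0], [598.0, -90.0, 100.0]]
cell_center 0.84 [391. 379.] 370 [393. 246.  51.] [[385.0, 235.0, 30.0], [400.0, 249.0, 69.0]]
blank_center 0.5 [268. 179.] 54 [ 614. -103.  123.] [[610.0, -112.0, 117.0], [621.0, -100.0, 126.0]]
```

View pics/scene0.png

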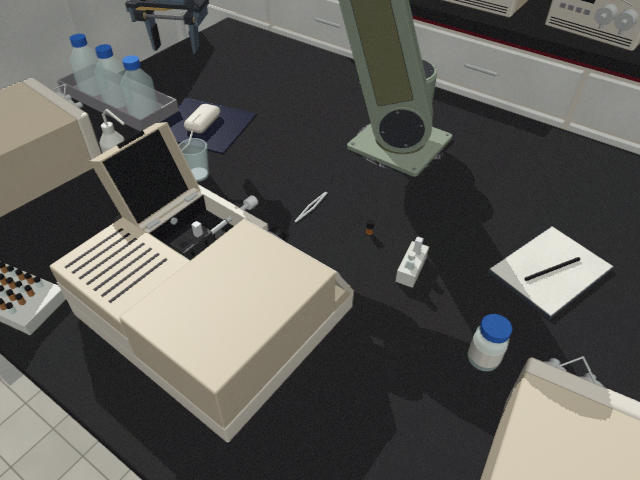

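View pics/side0.png

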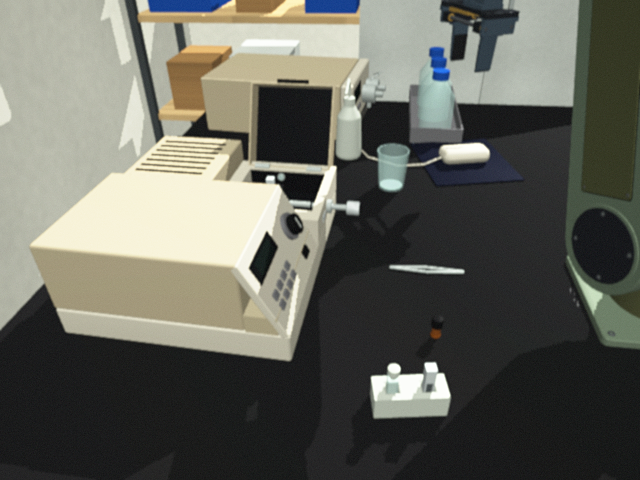

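```bash
python3 - <<'E'
from h import *
P=[dict(np.load(n+"0.npz",allow_pickle=True)) for n in ("scene","side")]
cl=[]
for p in P:
    C=cloud(p)[p["z_map"]>0]; cl.append(C)
    def sel(x0,x1,y0,y1,z0,z1): return C[(C[:,0]>x0)&(C[:,0]<x1)&(C[:,1]>y0)&(C[:,1]<y1)&(C[:,2]>z0)&(C[:,2]<z1)]
    for nm,b in dict(stand=(310,430,205,275,29,36),filter=(325,372,215,260,40,72),ftop=(325,372,215,260,66,72),cell=(374,420,215,265,40,72),housetop=(480,900,-60,220,158,170),knob=(440,490,-130,-70,60,95),rod=(485,525,-130,-70,60,95),blank=(590,650,-130,-80,108,132)).items():
        X=sel(*b)
        if len(X)<4: print(nm,len(X));continue
        r=cv2.minAreaRect(X[:,:2].astype(np.float32))
        print(nm,len(X),np.round(X.mean(0),1),"z",np.round(np.percentile(X[:,2],[5,50,95]),1),"rect",np.round(r[0],1),np.round(r[1],1),round(r[2],1), "pct",np.round(np.percentile(X[:,:2],[3,97],axis=0),1).tolist())
E
```

```text
stand 407 [380.1 241.4  33.6] z [30.7 33.8 35.7] rect [373.1 238.4] [92.9 36.5] 10.5 pct [[331.2, 217.7], [417.4, 260.7]]
filter 101 [354.1 235.5  58.3] z [42.2 59.2 69.8] rect [351.6 234.4] [16.1 12.8] 10.7 pct [[344.6, 228.8], [358.9, 241.1]]
ftop 36 [351.6 234.7  68. ] z [66.2 67.7 70.2] rect [351.7 234.3] [14.8 12.5] 9.6 pct [[345.4, 228.3], [357.9, 240.6]]
cell 103 [397.1 243.3  58.6] z [42.4 60.8 70.1] rect [394.3 242.3] [20.5 13.7] 12.9 pct [[388.5, 236.1], [402.2, 249.0]]
housetop 19041 [738.4  91.9 164.7] z [162.6 164.7 166.7] rect [723.4  84.4] [212.2 283. ] 87.9 pct [[595.8, -11.8], [859.6, 185.6]]
knob 142 [475.6 -97.3  83.7] z [73.9 85.  90.6] rect [475.3 -99.1] [22.  29.4] 89.6 pct [[462.4, -109.4], [488.0, -89.8]]
rod 30 [ 492.8 -100.5   81.3] z [76.6 81.5 84.7] rect [ 493.7 -101.5] [10.1 16. ] 79.3 pct [[486.6, -105.2], [500.5, -96.5]]
blank 96 [ 619.2 -104.8  119.7] z [109.5 121.8 126.8] rect [ 620.9 -100. ] [34.2 16.2] 62.8 pct [[611.3, -114.3], [624.6, -99.1]]
stand 1592 [371.8 241.1  32.7] z [30.4 32.8 34.5] rect [370.9 237.7] [91.1 39.7] 9.2 pct [[328.7, 219.1], 
[... 182 characters left out ...]
.5] rect [349.9 234. ] [12.9 14.7] 13.0 pct [[343.5, 227.1], [356.2, 240.2]]
cell 277 [393.1 244.7  57.9] z [42.  60.6 68.5] rect [393.5 241.8] [14.1 14.6] 14.1 pct [[386.4, 236.6], [399.5, 248.7]]
housetop 16468 [715.  101.6 163.5] z [161.7 163.7 164.7] rect [720.8  83.2] [214.9 283.9] 87.7 pct [[586.2, -8.8], [851.9, 188.2]]
knob 213 [471.5 -95.8  81.2] z [71.1 81.6 88.5] rect [472.8 -99.1] [31.8 21.6] 6.4 pct [[458.7, -107.8], [487.4, -89.4]]
rod 213 [507.6 -97.3  80.3] z [66.  80.5 91.2] rect [500.9 -99.5] [59.7 31.9] 88.1 pct [[487.0, -119.0], [517.3, -73.7]]
blank 68 [ 615.  -104.7  121.6] z [116.  122.7 125.5] rect [ 616.  -107.3] [16.  12.6] 90.0 pct [[609.7, -112.0], [621.7, -99.7]]
```

```bash
cat > plan.py <<'E'
# usage: plan.py count x y z yaw n [count x y z yaw n ...]  -> rows (tool kept vertical)
import sys, numpy as np, json
from scipy.spatial.transform import Rotation as R
from workcell import state
s=state(); p=np.array(s["ee_pos"]); T=R.from_euler("xyz",s["ee_rot"],degrees=True)
print("now",np.round(p,1),np.round(s["ee_rot"],2))
a=[float(v) for v in sys.argv[1:]]; rows=[]
for i in range(0,len(a),6):
    g,x,y,z,yaw,n=a[i:i+6]; n=int(n); G=R.from_euler("xyz",[180,0,yaw],degrees=True)
    p0=p.copy(); w=(T.inv()*G).as_rotvec()/n
    for k in range(n):
        tgt=p0+(np.array([x,y,z])-p0)*(k+1)/n
        d=np.round(T.inv().apply(tgt-p),1); wr=np.round(w,3)
        rows.append([int(g),d.tolist(),wr.tolist()]); p=p+T.apply(d); T=T*R.from_rotvec(wr)
while len(rows)%10: rows.append([rows[-1][0],[0,0,0],[0,0,0]])
for i in range(0,len(rows),10): print(json.dumps(rows[i:i+10]).replace(" ",""))
E
python3 plan.py 0 390 -130 236 18 10  0 350 234 190 10.5 10
```

```text
now [ 254.7 -515.5  236. ] [179.99   0.    26.29]
[[0,[29.2,-28.6,-0.0],[0.0,0.0,0.014]],[0,[28.8,-29.0,-0.0],[0.0,0.0,0.014]],[0,[28.4,-29.3,-0.0],[0.0,0.0,0.014]],[0,[28.0,-29.8,-0.0],[0.0,0.0,0.014]],[0,[27.6,-30.2,-0.0],[0.0,0.0,0.014]],[0,[27.1,-30.5,-0.0],[0.0,0.0,0.014]],[0,[26.7,-30.9,-0.0],[0.0,0.0,0.014]],[0,[26.3,-31.3,-0.0],[0.0,0.0,0.014]],[0,[25.8,-31.7,-0.0],[0.0,0.0,0.014]],[0,[25.4,-32.0,-0.0],[0.0,0.0,0.014]]]
[[0,[7.6,-35.8,4.6],[0.0,-0.0,0.014]],[0,[7.1,-35.9,4.6],[0.0,-0.0,0.014]],[0,[6.6,-36.1,4.6],[0.0,-0.0,0.014]],[0,[6.1,-36.1,4.6],[0.0,-0.0,0.014]],[0,[5.6,-36.2,4.6],[0.0,-0.0,0.014]],[0,[5.1,-36.2,4.5],[0.0,-0.0,0.014]],[0,[4.6,-36.4,4.6],[0.0,-0.0,0.014]],[0,[4.1,-36.4,4.6],[0.0,-0.0,0.014]],[0,[3.5,-36.4,4.6],[0.0,-0.0,0.014]],[0,[3.1,-36.5,4.6],[0.0,-0.0,0.014]]]
```

Emit:
{"op": "servo_tool", "data": {"steps": [[0,[29,-29,0],[0,0,0.014]],[0,[29,-29,0],[0,0,0.014]],[0,[28,-29,0],[0,0,0.014]],[0,[28,-30,0],[0,0,0.014]],[0,[28,-30,0],[0,0,0.014]],[0,[27,-30,0],[0,0,0.014]],[0,[27,-31,0],[0,0,0.014]],[0,[26,-31,0],[0,0,0.014]],[0,[26,-32,0],[0,0,0.014]],[0,[25,-32,0],[0,0,0.014]]]}}

```text
time_s: 1.85
ee_pos: [390.2, -128.8, 236.3]
ee_rot: [180.0, -0.0, 18.2]
force: [0.3, 0.1, -0.3]
gripper_width: 91.5
gripper_force: 0.0
```

Emit:
{"op": "servo_tool", "data": {"steps": [[0,[8,-36,5],[0,0,0.014]],[0,[7,-36,5],[0,0,0.014]],[0,[7,-36,5],[0,0,0.014]],[0,[6,-36,5],[0,0,0.014]],[0,[6,-36,5],[0,0,0.014]],[0,[5,-36,4],[0,0,0.014]],[0,[5,-36,4],[0,0,0.014]],[0,[4,-36,4],[0,0,0.014]],[0,[3,-36,4],[0,0,0.014]],[0,[3,-36,4],[0,0,0.014]]]}}

```text
time_s: 2.85
ee_pos: [350.5, 233.4, 191.0]
ee_rot: [-180.0, -0.0, 10.2]
force: [1.6, 0.5, 0.9]
gripper_width: 91.2
gripper_force: 0.0
```

```bash
cat >> h.py <<'E'
def wcloud(s,p):
    f=240/np.radians(p["fovy"]/2) if False else f_of(p)
    v,u=np.mgrid[0:480,0:640]; dx=u-p["cx"]; dy=v-p["cy"]; r=np.hypot(dx,dy)+1e-9; th=r/f
    z=p["z_map"]; k=np.tan(np.minimum(th,1.5))*z/r
    c=np.stack([dx*k,-dy*k,-z],-1); M=np.array(p["tool_from_camera"])
    t=c@M[:3,:3].T+M[:3,3]
    return R.from_euler("xyz",s["ee_rot"],degrees=True).apply(t.reshape(-1,3)).reshape(t.shape)+s["ee_pos"]
E
cat > w.py <<'E'
import sys
from h import *
s=state(); p=cams.grab_frame("wrist"); print(np.round(s["ee_pos"],1),np.round(s["ee_rot"],2))
save(sys.argv[1]+".png",p["color"]); C=wcloud(s,p); np.savez(sys.argv[1]+".npz",C=C,z=p["z_map"],c=p["color"])
for t in sys.argv[2:]:
    for o in outline_of(p,t)[:2]:
        m=o["pixels"]&(p["z_map"]>0); X=C[m]
        if len(X)<4: continue
        top=X[X[:,2]>np.percentile(X[:,2],95)-4]; r=cv2.minAreaRect(top[:,:2].astype(np.float32))
        print(t,round(o["confidence"],2),np.round(o["at"]),len(X),"top z",np.round(np.median(top[:,2]),1),np.round(np.median(top[:,:2],0),1),"rect",np.round(r[0],1),np.round(r[1],1),round(r[2],1))
E
python3 w.py w1 filter_center cell_center stand
```

```text
[350.5 233.4 191. ] [-1.800e+02 -4.000e-02  1.023e+01]
filter_center 0.65 [320. 231.] 405 top z 68.7 [351.2 233.9] rect [350.8 233.6] [12.5 11.4] 9.7
cell_center 0.62 [317. 181.] 407 top z 69.5 [394.1 241.5] rect [393.8 241.7] [14.1 14.3] 56.3
stand 0.85 [319. 199.] 3680 top z 34.7 [374.2 238.7] rect [371.8 237.6] [90.4 35.8] 10.0
```

View pics/w1.png

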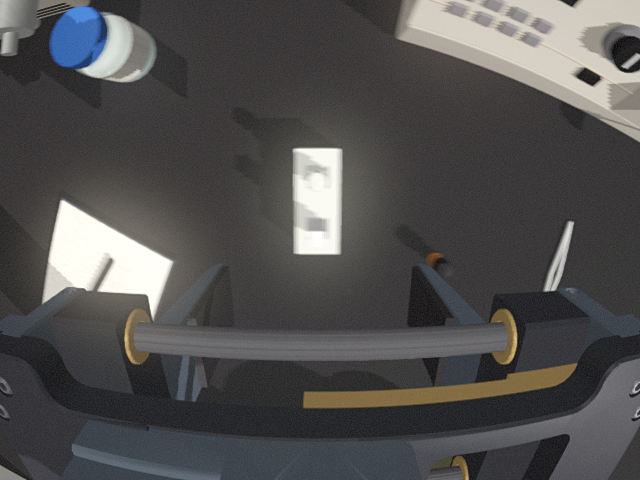

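Emit:
{"op": "servo_tool", "data": {"steps": [[0,[0,-0.5,16],[0,0,0]],[0,[0.3,0,16],[0,0,0]],[0,[0,0,16],[0,0,0]],[0,[0,0,16],[0,0,0]],[0,[0,0,16],[0,0,0]],[0,[0,0,16],[0,0,0]],[0,[0,0,16],[0,0,0]],[0,[0,0,12],[0,0,0]],[0,[0,0,4],[0,0,0]],[0,[0,0,0],[0,0,0]]]}}

```text
time_s: 4.05
ee_pos: [351.1, 231.4, 62.9]
ee_rot: [180.0, 0.0, 10.2]
force: [0.6, -0.5, 0.8]
gripper_width: 91.3
gripper_force: 0.0
```

Emit:
{"op": "servo_tool", "data": {"steps": [[120,[0,0,0],[0,0,0]],[180,[0,0,0],[0,0,0]],[200,[0,0,0],[0,0,0]],[210,[0,0,0],[0,0,0]],[220,[0,0,0],[0,0,0]],[230,[0,0,0],[0,0,0]],[240,[0,0,0],[0,0,0]],[255,[0,0,0],[0,0,0]],[255,[0,0,0],[0,0,0]],[255,[0,0,0],[0,0,0]]], "squeeze": 15}}

```text
time_s: 5.05
ee_pos: [351.1, 232.4, 62.9]
ee_rot: [180.0, 0.0, 10.2]
force: [-0.1, 0.3, 0.2]
gripper_width: 14.3
gripper_force: 0.0
```

```bash
python3 plan.py 255 350.8 234 100 10.2 5 255 350.8 234 200 10.2 5 255 450 60 255 8 10 255 648 -107 255 -2.2 10
```

```text
now [351.1 232.4  62.9] [179.99   0.    10.25]
[[255,[0.0,-0.3,-7.4],[0.0,0.0,0.0]],[255,[0.0,-0.3,-7.4],[0.0,0.0,0.0]],[255,[0.0,-0.4,-7.5],[0.0,0.0,0.0]],[255,[0.0,-0.3,-7.4],[0.0,0.0,0.0]],[255,[0.0,-0.3,-7.4],[0.0,0.0,0.0]],[255,[0.0,0.0,-20.0],[0.0,0.0,0.0]],[255,[0.0,0.0,-20.0],[0.0,0.0,0.0]],[255,[0.0,0.0,-20.0],[0.0,0.0,0.0]],[255,[0.0,0.0,-20.0],[0.0,0.0,0.0]],[255,[0.0,0.0,-20.0],[0.0,0.0,0.0]]]
[[255,[6.7,18.9,-5.5],[0.0,0.0,0.004]],[255,[6.7,18.8,-5.5],[0.0,0.0,0.004]],[255,[6.8,18.9,-5.5],[0.0,0.0,0.004]],[255,[6.9,18.8,-5.5],[0.0,0.0,0.004]],[255,[7.0,18.8,-5.5],[0.0,0.0,0.004]],[255,[7.0,18.7,-5.5],[0.0,0.0,0.004]],[255,[7.2,18.7,-5.5],[0.0,0.0,0.004]],[255,[7.2,18.7,-5.5],[0.0,0.0,0.004]],[255,[7.2,18.7,-5.5],[0.0,0.0,0.004]],[255,[7.4,18.6,-5.5],[0.0,0.0,0.004]]]
[[255,[17.3,19.3,0.0],[0.0,-0.0,0.018]],[255,[17.6,19.0,0.0],[0.0,-0.0,0.018]],[255,[18.0,18.6,0.0],[0.0,-0.0,0.018]],[255,[18.3,18.3,0.0],[0.0,-0.0,0.018]],[255,[18.7,18.0,0.0],[0.0,-0.0,0.018]],[255,[18.9,17.7,0.0],[0.0,-0.0,0.018]],[255,[19.3,17.3,0.0],[0.0,-0.0,0.018]],[255,[19.6,16.9,0.0],[0.0,-0.0,0.018]],[255,[19.9,16.6,0.0],[0.0,-0.0,0.018]],[255,[20.1,16.3,0.0],[0.0,-0.0,0.018]]]
```

Emit:
{"op": "servo_tool", "data": {"steps": [[255,[0,0,0],[0,0,0]],[255,[0,0,0],[0,0,0]],[255,[0,0,0],[0,0,0]],[255,[0,0,0],[0,0,0]],[255,[0,0,-5],[0,0,0]],[255,[0,0,-7],[0,0,0]],[255,[0,0,-7],[0,0,0]],[255,[0,0,-7],[0,0,0]],[255,[0,0,-7],[0,0,0]],[255,[0,0,-7],[0,0,0]]]}}

```text
time_s: 6.05
ee_pos: [351.0, 231.9, 103.7]
ee_rot: [179.9, -0.0, 10.3]
force: [-0.7, 0.7, -0.9]
gripper_width: 12.4
gripper_force: 15.0
```

Emit:
{"op": "servo_tool", "data": {"steps": [[255,[0,0,-20],[0,0,0]],[255,[0,0,-20],[0,0,0]],[255,[0,0,-20],[0,0,0]],[255,[0,0,-20],[0,0,0]],[255,[0,0,-20],[0,0,0]],[255,[7,19,-10],[0,0,0.01]],[255,[7,19,-10],[0,0,0.01]],[255,[7,19,-10],[0,0,0.01]],[255,[7,19,-10],[0,0,0.01]],[255,[7,19,-10],[0,0,0.01]]]}}

```text
time_s: 7.05
ee_pos: [400.6, 142.9, 253.7]
ee_rot: [179.9, 0.0, 7.4]
force: [-0.5, -0.2, -0.6]
gripper_width: 12.5
gripper_force: 15.0
```

```bash
python3 plan.py 255 600 -105 255 -2.2 10
```

```text
now [400.6 142.9 253.7] [1.7994e+02 1.0000e-02 7.3600e+00]
[[255,[16.6,27.1,-0.1],[0.0,0.0,0.017]],[255,[17.1,26.9,-0.1],[0.0,0.0,0.017]],[255,[17.5,26.6,-0.1],[0.0,0.0,0.017]],[255,[17.9,26.2,-0.1],[0.0,0.0,0.017]],[255,[18.4,26.0,-0.1],[0.0,0.0,0.017]],[255,[18.9,25.6,-0.1],[0.0,0.0,0.017]],[255,[19.3,25.3,-0.1],[0.0,0.0,0.017]],[255,[19.7,25.0,-0.1],[0.0,0.0,0.017]],[255,[20.1,24.6,-0.1],[0.0,0.0,0.017]],[255,[20.5,24.3,-0.1],[0.0,0.0,0.017]]]
```

Emit:
{"op": "servo_tool", "data": {"steps": [[255,[17,27,0],[0,0,0.017]],[255,[17,27,0],[0,0,0.017]],[255,[18,27,0],[0,0,0.017]],[255,[18,26,0],[0,0,0.017]],[255,[18,26,0],[0,0,0.017]],[255,[19,26,0],[0,0,0.017]],[255,[19,25,0],[0,0,0.017]],[255,[20,25,0],[0,0,0.017]],[255,[20,25,0],[0,0,0.017]],[255,[20,24,0],[0,0,0.017]]]}}

```text
time_s: 8.05
ee_pos: [600.2, -105.5, 253.2]
ee_rot: [180.0, 0.1, -2.4]
force: [-0.1, 1.5, -0.6]
gripper_width: 11.9
gripper_force: 15.0
```

```bash
python3 w.py w2 filter_center blank_center lid pull_rod
python3 - <<'E'
from h import *
d=np.load("w2.npz"); C=d["C"]; m=d["z"]>0
# blank top and deck
X=C[m]
q=X[(abs(X[:,0]-618)<16)&(abs(X[:,1]+104)<16)&(abs(X[:,2]-126)<5)]; r=cv2.minAreaRect(q[:,:2].astype(np.float32)) if len(q)>4 else None; print("blank",len(q),q.mean(0) if len(q) else 0,r)
im=d["c"][:,:,::-1]; cv2.imwrite("pics/w2c.png",cv2.resize(im[60:320,160:500],None,fx=2.2,fy=2.2,interpolation=cv2.INTER_CUBIC))
E
```

```text
[ 600.2 -105.5  253.2] [ 1.7996e+02  5.0000e-02 -2.4200e+00]
filter_center 0.94 [320. 296.] 1723 top z 259.2 [ 602.6 -106.4] rect [ 601.8 -106.5] [12.2 11.2] 87.0
blank_center 0.59 [323. 185.] 4341 top z 104.8 [ 637.  -108.1] rect [ 635.4 -108.3] [40.4 71.9] 87.6
blank_center 0.56 [321. 212.] 373 top z 126.7 [ 618.2 -107.3] rect [ 617.7 -107.5] [12.2 12.3] 87.0
lid 0.81 [525. 226.] 32527 top z 244.2 [ 627.2 -264.3] rect [ 635.9 -206.4] [133.1  91.5] 88.6
lid 0.53 [116. 381.] 64 top z 10.8 [348.5 214.8] rect [351.2 215.2] [23.9  2.2] 10.1
pull_rod 0.72 [326. 186.] 4118 top z 104.8 [ 637.1 -108. ] rect [ 635.4 -108.3] [40.4 71.9] 87.7
blank 288 [ 618.12617337 -107.52524711  126.54343054] ((617.8444213867188, -107.49864959716797), (12.253055572509766, 12.464299201965332), 87.6035385131836)
```

View pics/w2c.png

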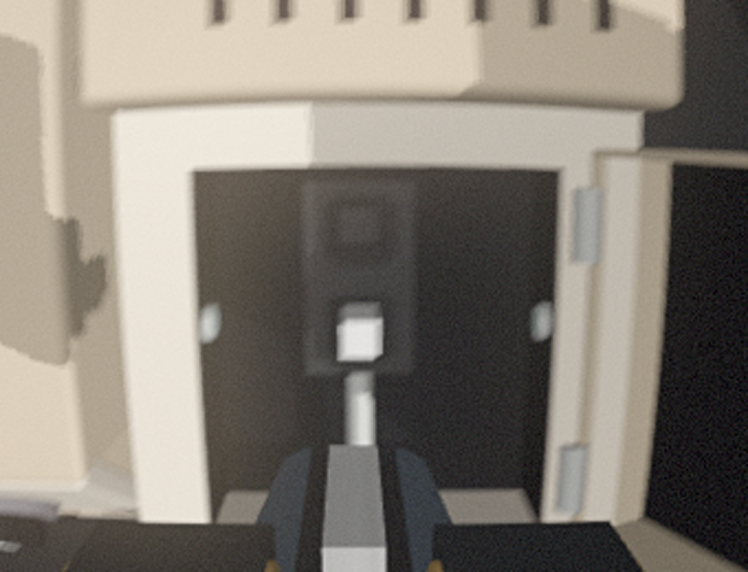

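Emit:
{"op": "servo_tool", "data": {"steps": [[255,[14,1,0],[0,0,0]],[255,[14,1,0],[0,0,0]],[255,[14,0,0],[0,0,0]],[255,[11,0,0],[0,0,0]],[255,[0,0,14],[0,0,0]],[255,[0,0,14],[0,0,0]],[255,[0,0,14],[0,0,0]],[255,[0,0,14],[0,0,0]],[255,[0,0,14],[0,0,0]],[255,[0,0,8],[0,0,0]]]}}

```text
time_s: 9.3
ee_pos: [652.3, -107.7, 173.5]
ee_rot: [-180.0, 0.1, -2.3]
force: [-0.6, 0.5, -0.7]
gripper_width: 12.3
gripper_force: 15.0
```

```bash
python3 w.py w3 filter_center; python3 - <<'E'
from h import *
im=np.load("w3.npz")["c"][:,:,::-1]; cv2.imwrite("pics/w3c.png",cv2.resize(im[120:360,180:460],None,fx=2.4,fy=2.4,interpolation=cv2.INTER_CUBIC))
E
```

```text
[ 652.3 -107.7  173.5] [-1.7999e+02  1.1000e-01 -2.3400e+00]
filter_center 0.63 [324. 297.] 1806 top z 179.5 [ 655.  -108.6] rect [ 667.  -108.9] [12.6 37.3] 88.8
```

View pics/w3c.png

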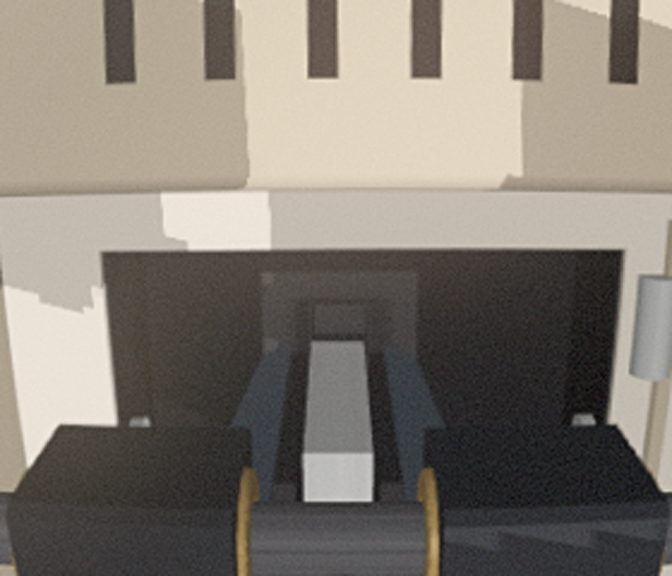

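```bash
python3 - <<'E'
from h import *
d=np.load("w3.npz"); C=d["C"]; 
for col in (315,320,324):
  for r in range(226,312,3): print(col,r,np.round(C[r,col],1).tolist(),int(d["c"][r,col].mean()), end=" | " if r%2 else "\n")
  print()
E
python3 - <<'E'
import cv2
im=cv2.imread("pics/w3.png")
c=cv2.resize(im[225:300,280:370],None,fx=8,fy=8,interpolation=cv2.INTER_CUBIC)
cv2.imwrite("pics/w3d.png",cv2.convertScaleAbs(c,alpha=1.8,beta=-20))
E
```

```text
315 226 [672.2, -105.7, 88.4] 74
315 229 [671.9, -105.8, 95.2] 66 | 315 232 [671.8, -105.9, 101.9] 69
315 235 [670.5, -105.9, 104.2] 81 | 315 238 [668.4, -105.8, 103.7] 75
315 241 [667.0, -105.7, 105.2] 75 | 315 244 [665.7, -105.7, 107.4] 71
315 247 [661.4, -105.4, 99.9] 72 | 315 250 [652.3, -104.7, 77.8] 76
315 253 [650.2, -104.6, 78.1] 74 | 315 256 [648.0, -104.5, 77.9] 73
315 259 [646.4, -104.4, 79.9] 55 | 315 262 [658.5, -105.5, 119.6] 105
315 265 [659.2, -105.7, 126.5] 128 | 315 268 [658.7, -105.7, 130.0] 130
315 271 [658.7, -105.7, 134.5] 127 | 315 274 [658.8, -105.8, 139.2] 124
315 277 [658.3, -105.8, 142.2] 124 | 315 280 [659.0, -105.9, 147.9] 126
315 283 [658.4, -106.0, 150.4] 129 | 315 286 [658.9, -106.0, 155.4] 123
315 289 [658.2, -106.0, 157.4] 122 | 315 292 [659.0, -106.2, 162.9] 128
315 295 [658.9, -106.2, 165.8] 123 | 315 298 [658.6, -106.2, 168.6] 126
315 301 [658.7, -106.3, 171.9] 124 | 315 304 [659.0, -106.3, 175.6] 121
315 307 [659.1, -106.4, 178.7] 124 | 315 310 [658.3, -106.4, 180.1] 188

320 226 [671.9, -109.0, 87.9] 68
320 229 [671.8, -109.0, 95.1] 70 | 320 232
[... 1273 characters left out ...]
3, -110.8, 79.1] 71 | 324 256 [648.0, -110.7, 78.7] 71
324 259 [645.9, -110.6, 79.1] 57 | 324 262 [658.5, -110.8, 120.0] 104
324 265 [658.8, -110.7, 126.0] 125 | 324 268 [658.6, -110.7, 130.1] 126
324 271 [658.4, -110.6, 134.2] 129 | 324 274 [658.8, -110.6, 139.7] 126
324 277 [658.2, -110.5, 142.5] 126 | 324 280 [658.6, -110.5, 147.5] 123
324 283 [658.3, -110.5, 150.8] 128 | 324 286 [658.8, -110.4, 155.7] 128
324 289 [658.4, -110.4, 158.3] 123 | 324 292 [658.6, -110.4, 162.2] 123
324 295 [658.8, -110.4, 166.0] 121 | 324 298 [658.4, -110.3, 168.6] 127
324 301 [658.6, -110.3, 172.1] 123 | 324 304 [659.3, -110.3, 176.5] 129
324 307 [659.2, -110.3, 179.2] 125 | 324 310 [658.0, -110.2, 179.8] 190
```

View pics/w3d.png

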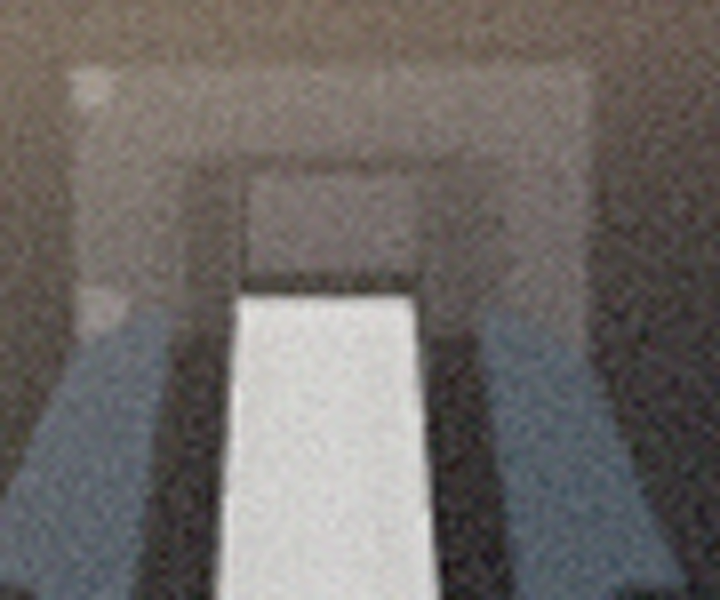

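Emit:
{"op": "servo_tool", "data": {"steps": [[255,[1.5,0.8,0],[0,0,0]],[255,[0,0,4],[0,0,0]],[255,[0,0,5],[0,0,0]],[255,[0,0,5],[0,0,0]],[255,[0,0,5],[0,0,0]],[255,[0,0,4],[0,0,0]],[255,[0,0,4],[0,0,0]],[255,[0,0,4],[0,0,0]],[255,[0,0,3],[0,0,0]],[255,[0,0,0],[0,0,0]]]}}

```text
time_s: 10.4
ee_pos: [654.2, -109.0, 140.4]
ee_rot: [-180.0, 0.1, -2.4]
force: [0.4, 0.7, -0.2]
gripper_width: 12.4
gripper_force: 15.0
```

Emit:
{"op": "servo_tool", "data": {"steps": [[255,[0,0,2],[0,0,0]],[255,[0,0,2],[0,0,0]],[255,[0,0,2],[0,0,0]],[255,[0,0,1],[0,0,0]],[255,[0,0,0.5],[0,0,0]],[255,[0,0,0],[0,0,0]],[230,[0,0,0],[0,0,0]],[200,[0,0,0],[0,0,0]],[170,[0,0,0],[0,0,0]],[150,[0,0,0],[0,0,0]]]}}

```text
time_s: 11.4
ee_pos: [654.5, -109.1, 133.6]
ee_rot: [180.0, -0.0, -2.4]
force: [-0.8, 0.3, 0.8]
gripper_width: 32.7
gripper_force: 0.0
```

Emit:
{"op": "servo_tool", "data": {"steps": [[140,[0,0,0],[0,0,0]],[140,[0,0,0],[0,0,0]],[140,[0,0,0],[0,0,0]],[140,[0,0,-12],[0,0,0]],[140,[0,0,-15],[0,0,0]],[140,[0,0,-20],[0,0,0]],[140,[0,0,-20],[0,0,0]],[140,[0,0,-20],[0,0,0]],[140,[0,0,-20],[0,0,0]],[140,[0,0,-10],[0,0,0]]]}}

```text
time_s: 12.4
ee_pos: [655.2, -109.1, 253.6]
ee_rot: [180.0, -0.3, -2.4]
force: [0.2, -0.3, 0.3]
gripper_width: 41.4
gripper_force: 0.0
```

```bash
python3 w.py w4 filter_center blank_center; python3 - <<'E'
from h import *
d=np.load("w4.npz"); X=d["C"][d["z"]>0]
q=X[(X[:,2]>132)&(X[:,2]<146)&(abs(X[:,0]-654)<16)&(abs(X[:,1]+109)<16)]; print(len(q), q.mean(0) if len(q) else 0)
if len(q)>4: print(cv2.minAreaRect(q[:,:2].astype(np.float32)))
for n in ("scene","side"):
    p=cams.grab_frame(n); C=cloud(p)
    for t in ("filter_center","lid","blank_center"):
        for o in outline_of(p,t)[:2]:
            Y=C[o["pixels"]&(p["z_map"]>0)]
            if len(Y): print(n,t,round(o["confidence"],2),np.round(o["at"]),np.round(np.percentile(Y,[3,97],axis=0)).tolist())
E
```

```text
[ 655.2 -109.1  253.6] [179.96  -0.26  -2.36]
filter_center 0.87 [321. 236.] 531 top z 138.7 [ 655.1 -110.1] rect [ 654.7 -110. ] [12.8 12.5] 87.7
blank_center 0.72 [319. 274.] 383 top z 126.6 [ 618.8 -107.4] rect [ 618.2 -107.2] [11.3 13. ] 87.8
323 [ 655.38448474 -109.98719678  138.40241444]
((654.7613525390625, -109.96013641357422), (12.79875659942627, 12.630476951599121), 87.53770446777344)
scene filter_center 0.62 [180. 236.] [[648.0, -115.0, 99.0], [661.0, -102.0, 139.0]]
scene lid 0.81 [132. 187.] [[532.0, -288.0, 93.0], [681.0, -198.0, 240.0]]
scene blank_center 0.46 [193. 227.] [[605.0, -126.0, 93.0], [624.0, -99.0, 127.0]]
side filter_center 0.54 [248. 176.] [[647.0, -115.0, 116.0], [659.0, -102.0, 137.0]]
side lid 0.7 [293. 124.] [[522.0, -291.0, 98.0], [677.0, -217.0, 242.0]]
```

```bash
python3 - <<'E'
from h import *
for n in ("scene","side"):
    p=dict(np.load(n+"0.npz",allow_pickle=True)); X=cloud(p)[p["z_map"]>0]
    print(n)
    for y0 in range(-480,-240,30):
        row=[]
        for x0 in range(430,800,30):
            q=X[(X[:,0]>=x0)&(X[:,0]<x0+30)&(X[:,1]>=y0)&(X[:,1]<y0+30)]
            row.append(int(np.percentile(q[:,2],99)) if len(q)>5 else -9)
        print(y0,row)
E
python3 plan.py 255 650 -250 340 -2.4 5 255 600 -345 340 -2.4 5 255 600 -345 230 -2.4 5
```

```text
scene
-480 [-9, -9, 191, 146, 2, 3, 3, 2, 2, 3, 2, 3, 3]
-450 [-9, -9, 188, -9, -9, 3, 3, 4, 3, 3, 3, 3, 3]
-420 [-9, -9, 178, -9, -9, 3, 3, 3, 2, 3, 3, 3, 2]
-390 [-9, -9, -9, -9, -9, -9, 3, 4, 4, 3, 3, 2, 2]
-360 [87, -9, -9, -9, -9, -9, -9, -9, -9, -9, -9, -9, 2]
-330 [85, -9, -9, -9, -9, -9, -9, -9, -9, -9, -9, -9, -9]
-300 [4, -9, -9, 236, 236, 216, 240, 238, 237, -9, -9, -9, -9]
-270 [4, -9, -9, 243, 247, 248, 248, 244, 243, -9, -9, -9, -9]
side
-480 [5, 100, 188, 131, -9, -9, -9, -9, -9, -9, -9, 1, -9]
-450 [0, 1, 186, 0, -9, -9, -9, -9, -9, -9, 0, 1, -9]
-420 [0, 1, 178, 1, -9, -9, -9, -9, -9, -9, -9, -9, -9]
-390 [0, 1, 1, 0, -9, -9, -9, -9, -9, -9, -9, -9, -9]
-360 [84, 0, 0, 0, -9, -9, -9, -9, -9, -9, -9, -9, -9]
-330 [84, 0, 1, 0, -9, -9, -9, -9, -9, -9, -9, -9, -9]
-300 [1, 1, 225, 230, 232, 230, 232, 234, 231, -9, -9, -9, -9]
-270 [0, 0, 1, 242, 245, 246, 246, 242, 242, -9, -9, -9, -9]
now [ 654.3 -109.   249.8] [-1.80e+02  6.00e-02 -2.36e+00]
[[255,[0.3,28.2,-18.0],[-0.0,0.0,0.0]],[255,[0.3,28.2,-18.1],[-0.0,0.0,0.0]],[255,[0.2,28.2,-18.0],[-0.0,0.0,0.0]],[255,[0.3,28.3,-18.1],[-0.0,0.0,0.0]],[255,[0.3,28.2,-18.0],[-0.0,0.0,0.0]],[255,[-9.2,19.4,0.0],[-0.0,0.0,0.0]],[255,[-9.2,19.4,0.0],[-0.0,0.0,0.0]],[255,[-9.2,19.4,0.0],[-0.0,0.0,0.0]],[255,[-9.2,19.4,0.0],[-0.0,0.0,0.0]],[255,[-9.3,19.3,0.0],[-0.0,0.0,0.0]]]
[[255,[0.0,0.0,22.0],[-0.0,0.0,0.0]],[255,[0.1,0.0,22.0],[-0.0,0.0,0.0]],[255,[-0.0,0.0,22.0],[-0.0,0.0,0.0]],[255,[0.0,0.0,22.0],[-0.0,0.0,0.0]],[255,[0.1,0.1,22.0],[-0.0,0.0,0.0]],[255,[0,0,0],[0,0,0]],[255,[0,0,0],[0,0,0]],[255,[0,0,0],[0,0,0]],[255,[0,0,0],[0,0,0]],[255,[0,0,0],[0,0,0]]]
```

Emit:
{"op": "servo_tool", "data": {"steps": [[255,[0,0,-30],[0,0,0]],[255,[0,10,-30],[0,0,0]],[255,[0,28,-30],[0,0,0]],[255,[0,30,0],[0,0,0]],[255,[0,30,0],[0,0,0]],[255,[-10,30,0],[0,0,0]],[255,[-11,30,0],[0,0,0]],[255,[-11,30,0],[0,0,0]],[255,[-11,30,0],[0,0,0]],[255,[-10,20,0],[0,0,0]]]}}

```text
time_s: 13.95
ee_pos: [590.8, -346.7, 339.9]
ee_rot: [180.0, 0.0, -2.4]
force: [0.3, -0.4, 0.2]
gripper_width: 0.4
gripper_force: 0.0
```

Emit:
{"op": "servo_tool", "data": {"steps": [[255,[0,0,20],[0,0,0]],[255,[0,0,20],[0,0,0]],[255,[0,0,20],[0,0,0]],[255,[0,0,20],[0,0,0]],[255,[0,0,20],[0,0,0]],[255,[0,0,10],[0,0,0]],[255,[0,-5,0],[0,0,0]],[255,[0,-8,0],[0,0,0]],[255,[0,-8,0],[0,0,0]],[255,[0,-8,0],[0,0,0]]]}}

```text
time_s: 14.95
ee_pos: [593.4, -314.9, 231.7]
ee_rot: [180.0, -0.1, -2.3]
force: [0.3, -0.8, -0.4]
gripper_width: 0.7
gripper_force: 0.0
```

Emit:
{"op": "servo_tool", "data": {"steps": [[255,[0,-8,0],[0,0,0]],[255,[0,-8,0],[0,0,0]],[255,[0,-8,0],[0,0,0]],[255,[0,-8,0],[0,0,0]],[255,[0,-8,0],[0,0,0]],[255,[0,-8,0],[0,0,0]],[255,[0,-8,0],[0,0,0]],[255,[0,-8,0],[0,0,0]],[255,[0,-8,0],[0,0,0]],[255,[0,-8,0],[0,0,0]]]}}

```text
time_s: 15.95
ee_pos: [596.1, -234.9, 230.3]
ee_rot: [-180.0, 0.0, -2.4]
force: [-0.1, -1.1, 0.1]
gripper_width: 0.4
gripper_force: 0.8
```

Emit:
{"op": "servo_tool", "data": {"steps": [[255,[0,-8,0],[0,0,0]],[255,[0,-8,0],[0,0,0]],[255,[0,-8,0],[0,0,0]],[255,[0,-8,0],[0,0,0]],[255,[0,-8,0],[0,0,0]],[255,[0,-8,0],[0,0,0]],[255,[0,-8,0],[0,0,0]],[255,[0,-8,0],[0,0,0]],[255,[0,0,0],[0,0,0]],[255,[0,0,0],[0,0,0]]]}}

```text
time_s: 16.95
ee_pos: [598.9, -171.6, 230.4]
ee_rot: [180.0, -0.0, -2.3]
force: [-0.2, -0.8, 0.2]
gripper_width: 0.5
gripper_force: 0.0
```

```bash
cat > lid.py <<'E'
from h import *
p=cams.grab_frame("scene"); C=cloud(p); save("lid.png",p["color"])
for t in ("lid","pull_rod"):
  for o in outline_of(p,t)[:1]:
    Y=C[o["pixels"]&(p["z_map"]>0)]; print(t,o["confidence"],np.round(o["at"]),np.round(np.percentile(Y,[3,50,97],axis=0)).tolist())
E
python3 lid.py; python3 plan.py 255 593 -170 330 -2.4 4 255 470 -100 250 -2.4 6
```

```text
lid 0.7 [181. 238.] [[648.0, -116.0, 95.0], [656.0, -106.0, 123.0], [661.0, -102.0, 139.0]]
pull_rod 0.74 [200. 240.] [[467.0, -126.0, 73.0], [625.0, -96.0, 94.0], [671.0, -86.0, 106.0]]
now [ 598.8 -172.1  230.4] [179.99  -0.    -2.38]
[[255,[-1.5,-0.5,-24.9],[0.0,-0.0,0.0]],[255,[-1.4,-0.4,-24.9],[0.0,-0.0,0.0]],[255,[-1.5,-0.5,-24.9],[0.0,-0.0,0.0]],[255,[-1.5,-0.4,-24.9],[0.0,-0.0,0.0]],[255,[-21.0,-10.8,13.3],[0.0,-0.0,0.0]],[255,[-20.9,-10.8,13.4],[0.0,-0.0,0.0]],[255,[-21.0,-10.8,13.3],[0.0,-0.0,0.0]],[255,[-21.0,-10.8,13.3],[0.0,-0.0,0.0]],[255,[-20.9,-10.8,13.4],[0.0,-0.0,0.0]],[255,[-21.0,-10.9,13.3],[0.0,-0.0,0.0]]]
```

View pics/lid.png

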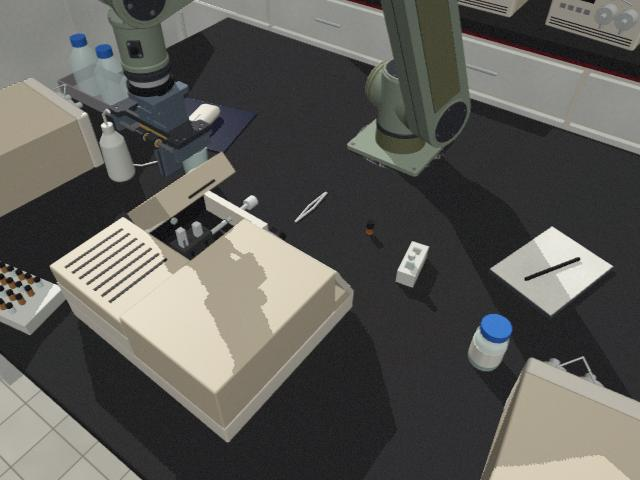

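Emit:
{"op": "servo_tool", "data": {"steps": [[255,[0,0,-35],[0,0,0]],[255,[0,0,-35],[0,0,0]],[110,[-15,-5,-10],[0,0,0]],[110,[-20,-12,0],[0,0,0]],[110,[-22,-12,0],[0,0,0]],[110,[-22,-12,0],[0,0,0]],[110,[-22,-12,0],[0,0,0]],[110,[-20,-10,0],[0,0,0]],[110,[-10,-5,0],[0,0,0]],[110,[-10,0,0],[0,0,0]]]}}

```text
time_s: 18.1
ee_pos: [459.9, -97.7, 310.3]
ee_rot: [180.0, -0.0, -2.3]
force: [-0.2, 0.5, -0.0]
gripper_width: 51.9
gripper_force: 0.0
```

Emit:
{"op": "servo_tool", "data": {"steps": [[110,[0,0,20],[0,0,0]],[110,[0,0,20],[0,0,0]],[110,[0,0,20],[0,0,0]],[110,[0,0,20],[0,0,0]],[110,[0,0,15],[0,0,0]],[110,[0,0,15],[0,0,0]],[110,[0,0,0],[0,0,0]],[110,[0,0,0],[0,0,0]],[110,[0,0,0],[0,0,0]],[110,[0,0,0],[0,0,0]]]}}

```text
time_s: 19.1
ee_pos: [461.3, -98.2, 201.3]
ee_rot: [180.0, -0.1, -2.4]
force: [0.2, -0.5, 0.0]
gripper_width: 51.7
gripper_force: 0.0
```

```bash
python3 lid.py; python3 w.py w5 pull_rod; python3 - <<'E'
from h import *
d=np.load("w5.npz"); X=d["C"][d["z"]>0]
for n,(x0,x1) in dict(knob=(455,495),rod=(487,512)).items():
    q=X[(X[:,2]>76)&(X[:,2]<96)&(X[:,0]>x0)&(X[:,0]<x1)&(abs(X[:,1]+101)<20)]
    if len(q): print(n,len(q),np.round(np.percentile(q,[2,50,98],axis=0),1).tolist())
q=X[(X[:,2]>76)&(X[:,2]<96)&(X[:,0]>495)&(X[:,0]<540)&(abs(X[:,1]+101)>20)&(abs(X[:,1]+101)<60)]; print("front face x", np.percentile(q[:,0],[5,50]) if len(q) else 0)
E
```

```text
lid 0.58 [194. 217.] [[533.0, -186.0, 127.0], [618.0, -106.0, 149.0], [686.0, -36.0, 151.0]]
[461.  -98.1 200.9] [ 1.7998e+02 -6.0000e-02 -2.3600e+00]
pull_rod 0.87 [329. 221.] 1442 top z 89.4 [ 472.3 -102.5] rect [ 471.6 -101.9] [19.1 23.7] 88.3
knob 1209 [[461.3, -113.5, 79.0], [475.3, -102.7, 87.9], [493.6, -91.2, 91.3]]
rod 484 [[487.5, -113.4, 80.5], [500.9, -103.9, 83.2], [511.8, -95.4, 91.1]]
front face x 0
```

View pics/w5.png

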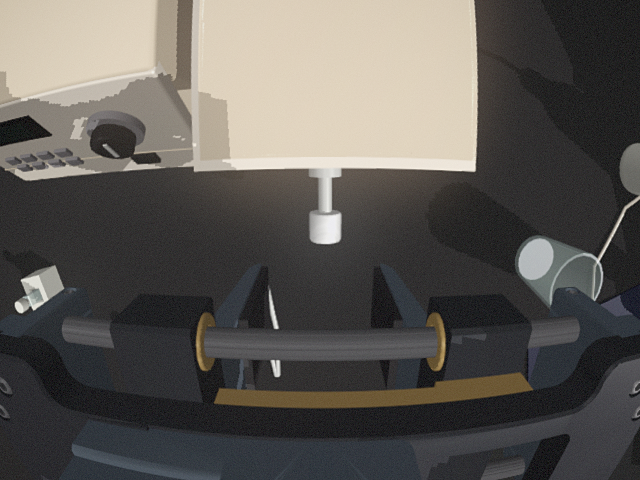

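Emit:
{"op": "servo_tool", "data": {"steps": [[110,[5,2,10],[0,0,0]],[110,[5,2,15],[0,0,0]],[110,[0,0,15],[0,0,0]],[110,[0,0,15],[0,0,0]],[110,[0,0,15],[0,0,0]],[110,[0,0,15],[0,0,0]],[110,[0,0,15],[0,0,0]],[110,[0,0,10],[0,0,0]],[110,[0,0,8],[0,0,0]],[110,[0,0,2],[0,0,0]]]}}

```text
time_s: 20.35
ee_pos: [470.2, -102.4, 79.5]
ee_rot: [-180.0, 0.1, -2.4]
force: [-0.1, -0.3, 0.4]
gripper_width: 52.1
gripper_force: 0.0
```

Emit:
{"op": "servo_tool", "data": {"steps": [[150,[0,0,0],[0,0,0]],[180,[0,0,0],[0,0,0]],[200,[0,0,0],[0,0,0]],[230,[0,0,0],[0,0,0]],[255,[0,0,0],[0,0,0]],[255,[0,0,0],[0,0,0]],[255,[0,0,0],[0,0,0]],[255,[0,0,0],[0,0,0]],[255,[0,0,0],[0,0,0]],[255,[0,0,0],[0,0,0]]], "squeeze": 45}}

```text
time_s: 21.35
ee_pos: [470.9, -101.9, 80.9]
ee_rot: [-179.9, -0.1, -2.4]
force: [-0.2, 5.5, 5.3]
gripper_width: 23.0
gripper_force: 45.0
```

Emit:
{"op": "servo_tool", "data": {"steps": [[255,[-2,0,0],[0,0,0]],[255,[-4,0,0],[0,0,0]],[255,[-5,0,0],[0,0,0]],[255,[-5,0,0],[0,0,0]],[255,[-5,0,0],[0,0,0]],[255,[-5,0,0],[0,0,0]],[255,[-5,0,0],[0,0,0]],[255,[-3,0,0],[0,0,0]],[255,[-2,0,0],[0,0,0]],[255,[0,0,0],[0,0,0]]]}}

```text
time_s: 22.35
ee_pos: [437.7, -100.7, 80.9]
ee_rot: [-180.0, -0.4, -2.4]
force: [8.5, 6.6, -3.2]
gripper_width: 22.9
gripper_force: 45.0
```

```bash
python3 lid.py; python3 w.py w6 pull_rod; python3 - <<'E'
from h import *
for n in ("scene","side"):
    a=dict(np.load(n+"0.npz",allow_pickle=True)); p=cams.grab_frame(n); save(n+"6.png",p["color"])
s=state(); print(s["ee_pos"],s["force"],s["gripper_force"])
im=np.load("w6.npz")["c"][:,:,::-1]; im2=cv2.imread("pics/side6.png")
cv2.imwrite("pics/w6c.png",np.hstack([cv2.resize(im[150:300,250:400],(400,400)),cv2.resize(im2[150:260,260:370],(400,400),interpolation=cv2.INTER_CUBIC)]))
E
```

```text
lid 0.79 [197. 216.] [[532.0, -187.0, 124.0], [617.0, -106.0, 149.0], [686.0, -36.0, 151.0]]
[ 437.9 -100.7   80.9] [-179.97   -0.42   -2.42]
pull_rod 0.57 [322. 265.] 5355 top z 89.3 [ 443.7 -101.6] rect [ 442.5 -101.1] [19.9 16.4] 88.3
[ 438.01741547 -100.71571744   80.92493465] [ 7.92609345  5.87072556 -4.01188535] 44.999125599861145
```

View pics/w6c.png

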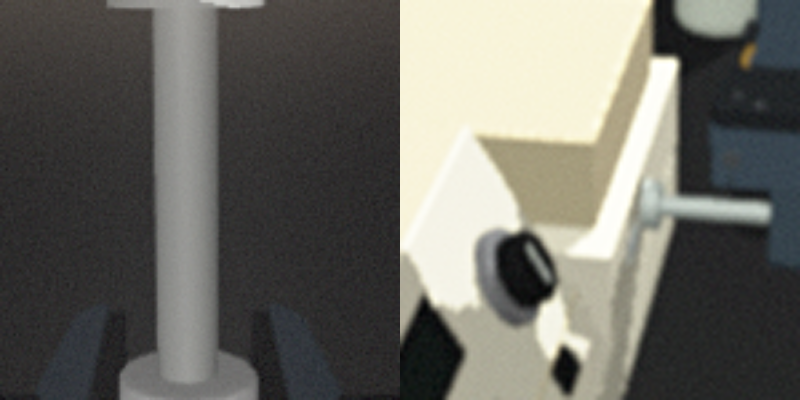

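Emit:
{"op": "servo_tool", "data": {"steps": [[255,[-1,0,0],[0,0,0]],[255,[-1,0,0],[0,0,0]],[255,[-1,0,0],[0,0,0]],[255,[0,0,0],[0,0,0]],[255,[0,0,0],[0,0,0]],[255,[0,0,0],[0,0,0]],[255,[0,0,0],[0,0,0]],[255,[0,0,0],[0,0,0]],[255,[0,0,0],[0,0,0]],[255,[0,0,0],[0,0,0]]]}}

```text
time_s: 23.7
ee_pos: [435.1, -100.6, 80.9]
ee_rot: [-180.0, -0.4, -2.4]
force: [8.0, 7.3, -4.1]
gripper_width: 22.9
gripper_force: 45.0
```

```bash
python3 w.py w7; python3 - <<'E'
from h import *
d=np.load("w7.npz"); o=np.load("w5.npz")
for nm,q,cols in (("w5",o,(322,325,328)),("w7",d,(315,319,323))):
    g=q["c"].mean(2)
    for c in cols: print(nm,c,[(r,int(g[r,c]),int(q["C"][r,c,0]),int(q["C"][r,c,2])) for r in range(130,310,4) if q["C"][r,c,2]>70 and q["C"][r,c,2]<100])
im=d["c"][:,:,::-1]
cv2.imwrite("pics/w7c.png",cv2.resize(im[130:300,260:390],(520,600)[::1],interpolation=cv2.INTER_CUBIC))
s=state();print(s["ee_pos"],s["force"])
E
```

```text
[ 435.1 -100.6   80.9] [-179.98   -0.44   -2.42]
w5 322 [(170, 200, 514, 90), (174, 199, 512, 90), (178, 185, 508, 84), (182, 186, 505, 83), (186, 183, 502, 83), (190, 185, 499, 83), (194, 183, 496, 82), (198, 183, 493, 83), (202, 180, 490, 82), (206, 184, 487, 82), (210, 182, 484, 84), (214, 133, 482, 88), (218, 215, 480, 90), (222, 217, 477, 90), (226, 224, 474, 90), (230, 220, 471, 89), (234, 217, 468, 91), (238, 218, 465, 90), (242, 229, 462, 90)]
w5 325 [(170, 212, 514, 90), (174, 212, 511, 90), (178, 212, 508, 83), (182, 212, 505, 83), (186, 209, 502, 84), (190, 212, 499, 82), (194, 210, 496, 84), (198, 211, 493, 83), (202, 212, 490, 83), (206, 210, 487, 83), (210, 211, 484, 84), (214, 136, 482, 89), (218, 229, 480, 91), (222, 229, 477, 91), (226, 232, 474, 90), (230, 230, 471, 89), (234, 226, 468, 89), (238, 232, 465, 91), (242, 237, 462, 91)]
w5 328 [(170, 212, 514, 91), (174, 213, 511, 90), (178, 221, 508, 82), (182, 221, 505, 84), (186, 222, 502, 83), (190, 223, 499, 83), (194, 223, 496, 83), (198, 225, 493, 83), (202, 224, 490, 83), (206, 226, 487, 81), (210, 227, 484, 83)
[... 2407 characters left out ...]
491, 83), (194, 144, 490, 83), (198, 140, 488, 83), (202, 143, 486, 83), (206, 142, 485, 83), (210, 138, 483, 83), (214, 142, 482, 83), (218, 142, 480, 82), (222, 141, 478, 83), (226, 141, 477, 83), (230, 140, 475, 83), (234, 143, 473, 83), (238, 142, 471, 83), (242, 143, 470, 83), (246, 146, 468, 84), (250, 139, 466, 84), (254, 143, 465, 83), (258, 144, 463, 83), (262, 144, 461, 83), (266, 143, 459, 83), (270, 144, 457, 83), (274, 144, 455, 82), (278, 145, 454, 83), (282, 142, 452, 82), (286, 142, 450, 83), (290, 146, 448, 83), (294, 120, 447, 84), (298, 118, 446, 87), (302, 173, 445, 89), (306, 169, 443, 89)]
[ 435.14052458 -100.62459719   80.94706558] [ 8.58292572  5.98664711 -4.25912907]
```

View pics/w7c.png

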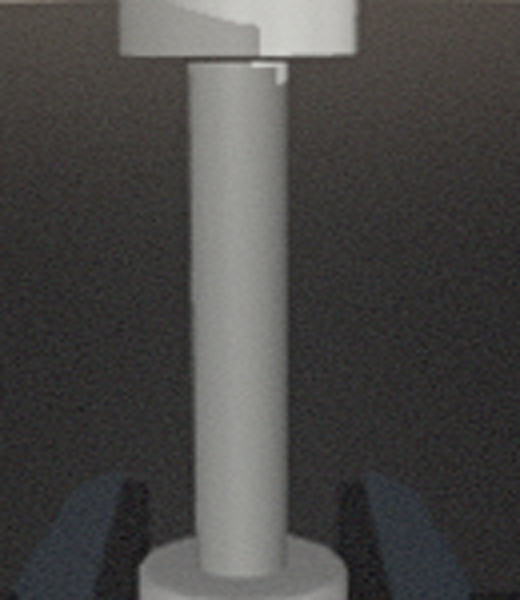

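```bash
python3 -c "
from workcell import ticket,state
s=state();print(s['ee_pos'],s['gripper_force'],s['time_s']);print(ticket.job_done())"
```

```text
[ 435.14052458 -100.62459719   80.94706558] 44.999027252197266 23.75
the job is handed in; nothing more can be done
None
```

I handed the job in at 23.75 s; the hand-in call returned no verdict. The filter is seated in the rear well with its windows along the beam and the lid is shut. The rod is out about 36 mm, with the black ring level with the bushing, and the fingers still grip the knob at 45 N. I did not re-measure the blank after the lid shut, nor the glass cell after I lifted the filter from the stand.

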